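# Square a control board and clip it on a quadcopter

### The arm

A 6-joint arm with a two-finger parallel gripper is mounted at the origin on the work surface. World frame = base frame: x ahead of the robot, y to its left, z up, the work surface at z = 0. Lengths are in m, angles in rad, forces in N, time in s.
With the tool pointing down it reaches from about 0.35 to 0.975 m from the base axis. Payload 4.9 kg.
Tool frame: the origin (TCP) lies midway between the tips of the shut fingers; the grasp point (between the pads) lies 19 mm behind it (manip.pinch_z is the distance from the TCP to the grasp point, in m); z points along the fingers, y is the direction in which the jaws open and shut (so a half turn about z gives the same grasp; the last joint's range is limited). The gripper opens to 85 mm and grips with 20 to 120 N. Pads are 22 mm wide; open, the fingers measure 114 mm over their backs; the gripper's body (76 mm by 85 mm) begins 54 mm behind the grasp point. The pads swing forward as they close: fully open they stand 13 mm farther back than shut.
Start: joints at [1.043, 0.053, 1.613, -0, 1.476, -0.119], TCP at [0.248, 0.573, 0.231] pointing down, gripper open.
Joint ranges: [-3.01, 3.01], [-1.01, 2.22], [0.06, 2.58], [-1.02, 4.17], [0.09, 2.62], [-3.14, 3.14]. Speed limits (rad/s): [2.57, 2.57, 3.14, 3.14, 3.14, 3.14].

### API

Orientations are given as a unit quaternion [w, x, y, z].
In Python, from plant import manip gives the robot as it stands.
- The arm moves only by the tool drive_tool, never from a script. Its argument "commands" is text: rows parted by semicolons, each of 5 numbers parted by spaces: the finger opening in mm, from 0 to 85.4, then the shift along the tool's x, y, z in units of 30 mm (1.0 is 30 mm), then the turn about the tool's z in degrees. A call has exactly 8 rows; each row shifts and turns the commanded pose from where the row before left it, along the tool's axes as they then stand; what a row does not reach is not made up. A row lasts 1/8 s, in which the tool goes at most 62.5 mm and 10.7 degrees, less where a joint would pass 70% of its speed; a pose out of reach is approached as far as the arm can. A call is refused whole if a number of a shift passes 1 or a number of a turn 10.7, either way. A call with a gripper value outside its range is refused whole. The fingers move at their own pace and stop on an object; the grip force is fixed at half the most. Time passes only in rows, so rows that do not move let the fingers close, or fill a call up. It gives the time, the measured TCP pose, the force and the opening at its end, in the units of the state.
- manip.state(): the state, without advancing time (a new reading comes with each control period).
- manip.grab_frame(name): name is "side" or "top" or "wrist"; returns the picture (480x640x3 uint8, red, green, blue); there is no depth.
- manip.camera_params(name): a dict with "fx", "fy", "cx", "cy" (pixels), "distortion" ([k1, k2, p1, p2, k3] as OpenCV has them; the pictures are not rectified), "xyz" and "orientation" of the camera in the world. Camera axes: x right, y down, z forward; pixel columns grow to the right and rows downward; lengths in m; the calibration is good to about 2 mm. A picture is of the moment at which its call begins: read the wrist's pose just before it. camera_params takes no time and is no camera call; for the wrist camera it gives the pose at the moment of the call.
- manip.job_done(): hands the job in, once; it reports no verdict.
The state is a dict: "time": time; "joint_pos": joint angles; "joint_vel": joint speeds; "joint_efforts": joint torques, N m; "tool_pos": TCP position; "tool_rot": TCP orientation; "contact_force": force on the tool from outside, world axes, zero at the start; "ft_torque": the same for the moment, N m; "gripper_width": opening from 0.0 (shut) to 1.0 (fully open).
Only numpy, scipy, OpenCV 4.12 (cv2) and the standard library are available. Lean on these libraries where they do the work, as an engineer would, in place of code of your own. Each camera call takes 0.05 s, during which the arm holds its last target. There are 200 camera calls.

### The job

Slide the loose control board on the squaring plate gently into the plate's corner until it lies flush against both fences, then grip it there and lay it flat, centred and in line on the rubber pad of the quadcopter frame. Finally push the frame's sprung retainer toward the board, past its click, so that it stays over the board's end by itself; press nothing hard and leave the other things on the bench where they are.

Things in the scene. Friction and masses are not known exactly. Their poses are not given: they have to be found in the camera images.
- board: Control board on a black carrier: a flat block 80 (its x) x 48 (its y) x 8 mm, 40-85 g, green top with chips that stand 1.6 mm above it and touch nothing. Origin at the centre of its underside, z up. Lies skewed (up to 30 degrees) on the squaring plate. Either way round is right on the frame. Pressing it onto fences or pad with over 40 N breaks it.
- jig: Fixed squaring plate, 220 (x) x 180 (y) mm, origin under its centre, sliding surface 10 mm up. Two steel fences 10 mm thick, tops 22 mm up, make the corner: end stop, inner face at x = +60 mm (y -65 to +50); side fence, inner face at y = +40 mm (x -55 to +60), with a finger gap cut through from x = -4 to +44 mm. The board slides toward +x and +y into it and then lies along x.
- corner_seat (a point): Where the origin of the board is when it lies flush in the corner: on the sliding surface, at x = +20, y = +16, z = +10 mm of the squaring plate and with its axes. The finger gap is centred on it.
- frame: Quadcopter frame without propellers, fixed on a build stand; origin under its centre on the bench, x along the deck. Four arms with 28 mm wide motors at x, y = +-88 mm, tops 72 mm up. In the middle a deck 40 mm wide (y), from x = -115 to +50 mm, top 74 mm up, narrower than the board, nothing beside it at that height.
- deck (a point): Centre of the top of the rubber pad (76 x 38 mm) on the deck, 76 mm above the bench, axes as the frame. The board's origin belongs here, its x along this x.
- tab (a point): Middle of the push face (facing the frame's -x) of the steel retainer, an upright plate 8 mm thick, 26 mm wide, 75 to 115 mm above the bench; this point is 105 mm up, at x = -85 mm of the frame when retracted, and moves along x with the joint. From the other face a 14 mm lip reaches toward the pad, its underside 86 mm up (2 mm above a placed board).
- retainer (a joint): Travel of the sprung retainer along the frame's +x, m: 0 retracted (start). Its spring resists with 3 to 8 N, and from about 13 mm on the catch adds 1 to 4 N. Pushed past 0.031 and let go, it is held at about 0.030; let go earlier it snaps back to 0. Hard stop at 0.036.
- screwdriver: screwdriver lying between the two fixtures; origin under its middle
- motor: spare motor, upright can 28 mm across, 29 mm tall; origin under its centre
- propeller: black two-blade propeller, 130 mm long, lying flat; origin under its hub
- battery: grey battery block 105 x 35 x 28 mm; origin under its centre
- tape: black tape roll, 70 mm across, 18 mm tall; origin under its centre
Things that resemble listed ones, but are neither listed nor needed, are in the scene too. What is shaped like the board but orange is not meant.

How it is judged:
By the outcome, as a careful person would: the job done as asked, in the order asked, and still so for the second after the job is handed in, with the robot touching nothing.
It also fails if it takes over 72 s, if anything falls off the work surface, if the arm or the gripper's body presses on something with over 40 N, if the wrist force passes 120 N, or if a joint passes its speed limit or range.

## Working session

There is one attempt and no reset: what is moved stays moved. The work goes in short steps, Python scripts to look and compute and a tool call to move; the robot and the scene stay as the last step left them, time stands still between calls to the robot, and variables do not carry over. Pictures are saved under pics/ and viewed, about 8 in all and at most 12, crops included, and the job is handed in when it is done.

Besides the shell and the picture viewer there is one more tool, called after "Call:" as name(argument=value, ...), one argument or row to a line, values as JSON. drive_tool: Moves the arm, as the interface text tells. Its arguments: {"type":"object","properties":{"commands":{"type":"string"}},"required":["commands"]}

```bash
ls; mkdir -p pics
python3 - <<'E'
from plant import manip
import cv2
print(manip.state())
for n in("top","side"):
    im=manip.grab_frame(n); cv2.imwrite(f"pics/{n}0.png",im[:,:,::-1]); print(manip.camera_params(n))
print(manip.camera_params("wrist"), manip.pinch_z)
E
```

```text
pics
{'time': 0.0, 'joint_pos': array([ 1.04295095e+00,  5.33649714e-02,  1.61432113e+00, -8.69407997e-06,
        1.47597108e+00, -1.19031845e-01]), 'joint_vel': array([ 0.00046594,  0.00292097, -0.00082498, -0.00111557, -0.00066964,
       -0.00121996]), 'joint_efforts': array([-7.09919914e-05, -3.93683124e+01, -3.70178461e+01, -9.67062351e-05,
        7.09698055e-03,  3.15658633e-05]), 'tool_pos': array([0.2481526 , 0.57294141, 0.23004177]), 'tool_rot': array([-3.23980124e-04,  2.02985795e-01,  9.79181138e-01, -9.80113473e-04]), 'contact_force': array([ 1.05771555, -0.30504006,  0.04995797]), 'ft_torque': array([-0.04265269, -0.01198085,  0.01227941]), 'gripper_width': 1.0014036480041928}
{'fx': 583.0520573800857, 'fy': 583.0520573800857, 'cx': 331.51612843793265, 'cy': 233.35111952289395, 'distortion': array([-0.12913174,  0.        ,  0.        ,  0.        ,  0.        ]), 'xyz': array([ 0.38730596, -0.01064802,  1.4200229 ]), 'orientation': array([-0.03631034,  0.70626607, -0.70597867,  0.03826108])}
{'fx': 617.8267149428458, 'fy': 617.8267149428458, 'cx': 329.7101625469459, 'cy': 244.74204364881567, 'distortion': array([-0.10629032,  0.        ,  0.        ,  0.        ,  0.        ]), 'xyz': array([-0.25742256,  1.16855809,  1.16009362]), 'orientation': array([ 0.12895534, -0.26742714,  0.85239863, -0.43042981])}
{'fx': 346.4114636877999, 'fy': 346.4114636877999, 'cx': 320.96858745388096, 'cy': 241.50575062305154, 'distortion': array([-0.05268118,  0.        ,  0.        ,  0.        ,  0.        ]), 'xyz': array([0.17343309, 0.60649703, 0.37322285]), 'orientation': array([0.13516338, 0.82489506, 0.54175242, 0.08822311])} 0.0187
```

View pics/top0.png

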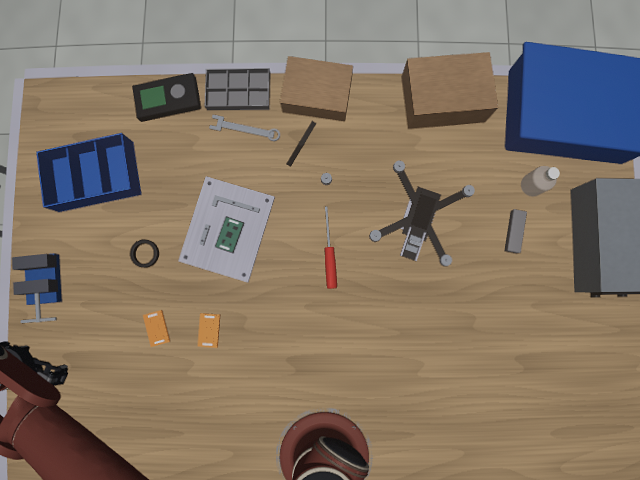

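View pics/side0.png

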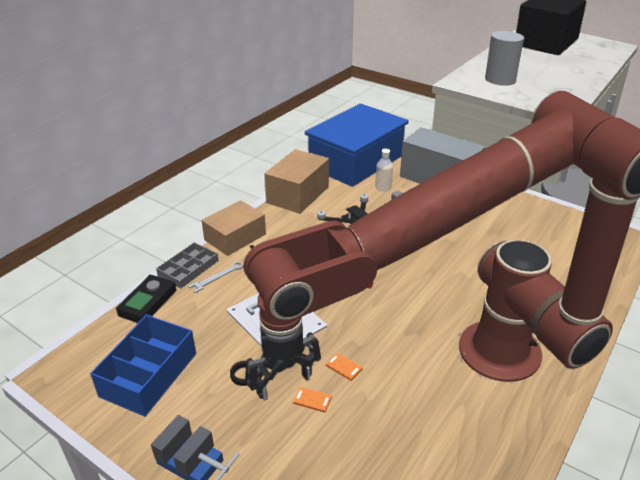

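The green board lies on the white plate at about (230,234). The orange pieces at (157,327) and (208,329) and the instrument with the green screen at (167,98) are not it. The frame is at about (420,215), with its retainer toward (410,247). I'll enlarge both areas and take coarse measurements.

```bash
cat > h.py <<'E'
import numpy as np, cv2
from scipy.spatial.transform import Rotation as R
from plant import manip
def rot(q): return R.from_quat([q[1],q[2],q[3],q[0]])
def ray2plane(p,uv,z):
    K=np.array([[p["fx"],0,p["cx"]],[0,p["fy"],p["cy"]],[0,0,1]])
    n=cv2.undistortPoints(np.array(uv,float).reshape(-1,1,2),K,p["distortion"]).reshape(-1,2)
    d=rot(p["orientation"]).apply(np.c_[n,np.ones(len(n))])
    return p["xyz"]+d*((z-p["xyz"][2])/d[:,2])[:,None]
def project(p,X):
    K=np.array([[p["fx"],0,p["cx"]],[0,p["fy"],p["cy"]],[0,0,1]])
    c=rot(p["orientation"]).inv().apply(np.atleast_2d(X)-p["xyz"])
    return cv2.projectPoints(c,np.zeros(3),np.zeros(3),K,p["distortion"])[0].reshape(-1,2)
def green(im):
    h=cv2.cvtColor(im,cv2.COLOR_RGB2HSV); return cv2.inRange(h,(45,80,40),(90,255,255))
E
python3 - <<'E'
from h import *
im=cv2.imread("pics/top0.png"); p=manip.camera_params("top")
g=green(im[:,:,::-1].copy()); g[:200]=0
c=max(cv2.findContours(g,0,2)[0],key=cv2.contourArea)
r=cv2.minAreaRect(c); b=ray2plane(p,cv2.boxPoints(r),.018); print("board",r,b.mean(0),np.linalg.norm(b-np.roll(b,1,0),axis=1),b)
# plate: bright low-sat
h=cv2.cvtColor(im,cv2.COLOR_BGR2HSV); m=cv2.inRange(h,(0,0,150),(180,45,255)); m[:170]=0;m[290:]=0;m[:,:170]=0;m[:,285:]=0
c=max(cv2.findContours(m,0,2)[0],key=cv2.contourArea); r=cv2.minAreaRect(c); b=ray2plane(p,cv2.boxPoints(r),.010); print("plate",b.mean(0),np.linalg.norm(b-np.roll(b,1,0),axis=1),b)
mo=ray2plane(p,[(399,167),(469,190),(446,260),(376,236)],.072); print("motors",mo,mo.mean(0))
d=mo-np.roll(mo,1,0); print(np.linalg.norm(d,axis=1),np.degrees(np.arctan2(d[:,1],d[:,0])))
a=cv2.resize(im[165:295,170:290],None,fx=4.4,fy=4.4,interpolation=2); e=cv2.resize(im[150:280,360:480],None,fx=4.4,fy=4.4,interpolation=2)
o=np.hstack([a,e]);o=cv2.resize(o,(800,int(o.shape[0]*800/o.shape[1])));cv2.imwrite("pics/c1.png",o)
E
```

```text
board ((228.65069580078125, 234.43153381347656), (16.73688507080078, 30.313657760620117), 20.556045532226562) [0.53309302 0.23509909 0.018     ] [0.04106879 0.07362549 0.04124892 0.07345812] [[0.50556433 0.2667279  0.018     ]
 [0.5749345  0.24206028 0.018     ]
 [0.56051296 0.20341455 0.018     ]
 [0.49136028 0.22819362 0.018     ]]
plate [0.54925335 0.24467281 0.01      ] [0.17895394 0.22260183 0.1814974  0.22046716] [[0.46894706 0.36144816 0.01      ]
 [0.68291169 0.30004202 0.01      ]
 [0.62818224 0.12699291 0.01      ]
 [0.41697239 0.19020814 0.01      ]]
motors [[ 0.68776996 -0.17372835  0.072     ]
 [ 0.63330462 -0.33935133  0.072     ]
 [ 0.46784644 -0.28080954  0.072     ]
 [ 0.523927   -0.11782858  0.072     ]] [ 0.578212   -0.22792945  0.072     ]
[0.17311643 0.17434864 0.1755094  0.17235957] [ -18.83855934 -108.20351954  160.51539296   71.01203384]
```

View pics/c1.png

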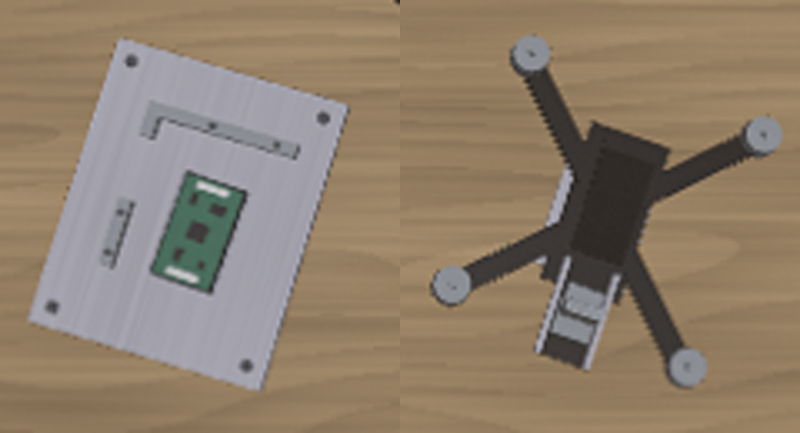

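The enlarged crop shows the green board on the white plate, centred at about (198,232). The end stop is toward the top of the image (world +x) and the side fence on the left (+y), with the finger gap at about (140,165). The frame's retainer points toward the bottom of the image, so the frame's +x points up. Sizes check out: the plate measures 221x180 mm and the motor spacing 174 mm. I'll move above the board's −x end.

Call:
drive_tool(
  commands="0 0 0 0 -7.2;0 -1 -0.82 0.25 0;0 -1 -0.82 0.25 0;0 -1 -0.82 0.25 0;0 -1 -0.82 0.25 0;0 -1 -0.82 0.25 0;0 -1 -0.82 0.25 0;0 -1 -0.82 0.25 0",
)

```text
time: 1.1
tool_pos: [0.4023, 0.3482, 0.1781]
tool_rot: [-0.0, 0.141, 0.99, -0.0]
contact_force: [-0.6, -0.9, 0.0]
gripper_width: 0.002
```

Call:
drive_tool(
  commands="0 -1 -0.82 0.25 0;0 -1 -0.82 0.25 0;0 -0.9 -0.8 0.2 0;0 0 0 0 0;0 0 0 0 0;0 0 0 0 0;0 0 0 0 0;0 0 0 0 0",
)

```text
time: 2.1
tool_pos: [0.4648, 0.2554, 0.1579]
tool_rot: [0.0, 0.141, 0.99, 0.0]
contact_force: [-0.6, 0.5, -0.6]
gripper_width: 0.001
```

Run:
```python
from h import *
s=manip.state(); p=manip.camera_params("wrist"); im=manip.grab_frame("wrist")
np.save("pics/p1.npy",p,allow_pickle=True)
cv2.imwrite("pics/w1.png",im[:,:,::-1]); print(s["time"],s["tool_pos"],rot(s["tool_rot"]).as_matrix(),s["contact_force"],s["gripper_width"])
print(p["xyz"],rot(p["orientation"]).as_matrix())
```

```text
2.1 [0.46483407 0.2553696  0.15792341] [[-9.60432890e-01  2.78511466e-01  1.66337141e-04]
 [ 2.78511485e-01  9.60432893e-01  1.03532290e-04]
 [-1.30920732e-04  1.45762621e-04 -9.99999981e-01]] [-0.55561154  0.46955898 -0.62884261] 0.0005677522662513413
[0.38643968 0.27884852 0.30095212] [[ 0.27842345  0.91016337  0.30672955]
 [ 0.9604578  -0.2642063  -0.08783986]
 [ 0.00109125  0.31905746 -0.94773474]]
```

View pics/w1.png

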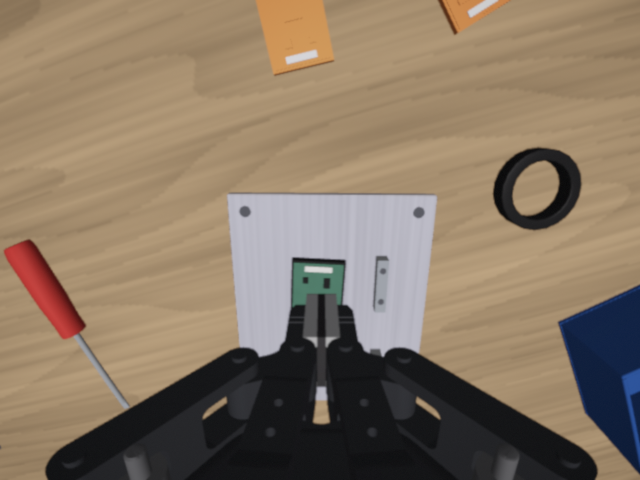

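The wrist view shows the plate's near edge at row 194 (columns 228–436), the board's −x end at (292,258)–(345,261), and the side fence at (381,283). I'll measure these precisely.

Run:
```python
from h import *
im=cv2.imread("pics/w1.png")[:,:,::-1].copy(); p=np.load("pics/p1.npy",allow_pickle=True).item()
h=cv2.cvtColor(im,cv2.COLOR_RGB2HSV)
m=(h[:,:,1]<45)&(h[:,:,2]>130); m=m.astype(np.uint8)*255
m[:, :215]=0;m[:,450:]=0;m[345:]=0;m[:180]=0
def fit(pts,z):
    P=ray2plane(p,pts,z)[:,:2]; vx,vy,x,y=cv2.fitLine(P.astype(np.float32),cv2.DIST_HUBER,0,.001,.001).ravel(); return np.array([x,y]),np.degrees(np.arctan2(vy,vx))
# near edge
E=[(c,np.argmax(m[180:240,c]>0)+180-.5) for c in range(235,430,3)]; a=fit(E,.01); print("near",a)
L=[(np.argmax(m[r]>0)-.5,r) for r in range(200,330,3)]; l=fit(L,.01)
Rr=[(639-np.argmax(m[r,::-1]>0)+.5,r) for r in range(200,330,3)]; r=fit(Rr,.01); print("L",l,"R",r)
yaw=np.radians(a[1]%180-90); ax=np.array([np.cos(yaw),np.sin(yaw)]); ay=np.array([-ax[1],ax[0]])
print("yaw",np.degrees(yaw),"width",(r[0]-l[0])@ay)
yc=(r[0]+l[0])/2; O=ax*(a[0]@ax+.110)+ay*((r[0]@ay+l[0]@ay)/2); print("plate origin",O)
np.save("pics/plate.npy",[O[0],O[1],yaw])
# board: not bright plate region (dark) around
d=(m==0).astype(np.uint8)*255; d[:245]=0; d[292:]=0; d[:,:275]=0; d[:,365:]=0
n=cv2.findContours(d,0,2)[0]; c=max(n,key=cv2.contourArea)
print(cv2.boundingRect(c))
near=[(cc,np.argmax(d[:,cc]>0)-.5) for cc in range(298,342,2)]; f=fit(near,.018); 
le=[(np.argmax(d[rr]>0)-.5,rr) for rr in range(264,288,2)]; ri=[(639-np.argmax(d[rr,::-1]>0)+.5,rr) for rr in range(264,288,2)]
for nm,q in(("bnear",f),("bL",fit(le,.018)),("bR",fit(ri,.018))):
    v=q[0]-O; print(nm,"plate xy mm",1e3*np.array([v@ax,v@ay]),"ang rel ax",(q[1]-np.degrees(yaw)+90)%180-90)
s=manip.state()["tool_pos"][:2]-O; print("tcp plate",1e3*np.array([s@ax,s@ay]))
print("fence pred px", project(p,[[*(O+ax*x+ay*y),.022] for x,y in((-.055,.04),(-.004,.04),(-.055,.05))]))
```

```text
near (array([0.4430327 , 0.27698874], dtype=float32), np.float32(73.40138))
L (array([0.4805784 , 0.16736402], dtype=float32), np.float32(-16.504396)) R (array([0.5176687 , 0.34412026], dtype=float32), np.float32(-16.423206))
yaw -16.598618 width 0.17998615
plate origin [0.5472097  0.24140829]
(291, 257, 55, 35)
bnear plate xy mm [-54.33716  -12.376754] ang rel ax 88.17035
bL plate xy mm [-37.7561   -35.415062] ang rel ax -4.1420135
bR plate xy mm [-38.30445   12.102205] ang rel ax -3.427002
tcp plate [-82.85425587 -10.24573015]
fence pred px [[377.44222447 259.24645512]
 [374.0132082  311.13428261]
 [388.93689659 259.3116943 ]]
```

Call:
drive_tool(
  commands="0 0 -0.1 0.8 0.35;0 0 0 0.9 0;0 0 0 0.9 0;0 0 0 0.9 0;0 0 0 0.9 0;0 0 0 0.43 0;0 -0.2 0 0 0;0 -0.2 0 0 0",
)

```text
time: 3.15
tool_pos: [0.4772, 0.2488, 0.0142]
tool_rot: [0.001, 0.144, 0.99, 0.0]
contact_force: [0.2, -0.3, 0.5]
gripper_width: 0.003
```

Call:
drive_tool(
  commands="0 -0.12 0 0 0;0 -0.12 0 0 0;0 -0.12 0 0 0;0 -0.12 0 0 0;0 -0.12 0 0 0;0 -0.12 0 0 0;0 -0.12 0 0 0;0 -0.12 0 0 0",
)

```text
time: 4.15
tool_pos: [0.5035, 0.2403, 0.0128]
tool_rot: [-0.0, 0.144, 0.99, -0.0]
contact_force: [0.3, 0.4, -0.4]
gripper_width: -0.002
```

```bash
cat > st.py <<'E'
from h import *
def st():
    O=np.load("pics/plate.npy"); yaw=np.radians(-16.5); ax=np.array([np.cos(yaw),np.sin(yaw)]); ay=np.array([-ax[1],ax[0]])
    s=manip.state(); v=s["tool_pos"][:2]-O[:2]; f=s["contact_force"]; m=rot(s["tool_rot"]).as_matrix()
    print("t",s["time"],"plate xy mm",1e3*np.array([v@ax,v@ay]),"z",s["tool_pos"][2],"F plate",f[:2]@ax,f[:2]@ay,f[2],"tool yaw",np.degrees(np.arctan2(m[1,1],m[0,1]))-90,"w",s["gripper_width"]*85.4)
if __name__=="__main__": st()
E
python3 st.py; python3 -c "
from h import *
cv2.imwrite('pics/w2.png',manip.grab_frame('wrist')[:,:,::-1][150:450,160:560])"
```

```text
t 4.15 plate xy mm [-41.56373131 -13.48646764] z 0.012845240714786276 F plate 0.19509331566104965 0.4341576176161493 -0.37507937477614256 tool yaw -16.572308067595557 w -0.14885234593698493
```

View pics/w2.png

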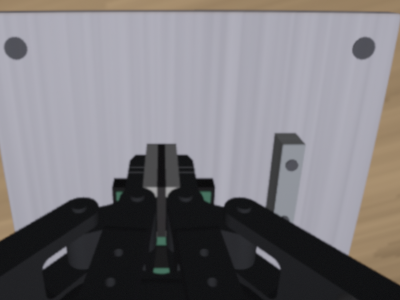

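The board's −x end, at about (115–213,187) in this crop, lies square and centred against the fingers. I'll keep pushing slowly.

Call:
drive_tool(
  commands="0 -0.06 0 0 0;0 -0.06 0 0 0;0 -0.05 0 0 0;0 -0.05 0 0 0;0 -0.03 0 0 0;0 -0.02 0 0 0;0 -0.02 0 0 0;0 -0.02 0 0 0",
)

```text
time: 5.2
tool_pos: [0.5123, 0.2377, 0.0129]
tool_rot: [0.0, 0.144, 0.99, 0.0]
contact_force: [-0.1, 0.5, -0.3]
gripper_width: 0.002
```

```bash
python3 st.py
```

```text
t 5.2 plate xy mm [-32.44858939 -13.46446042] z 0.012934122058358314 F plate -0.20683322000071974 0.4826094809760356 -0.2547563747640013 tool yaw -16.571719119183854 w 0.1773558641232725
```

Call:
drive_tool(
  commands="0 -0.01 0 0 0;0 -0.01 0 0 0;0 -0.01 0 0 0;0 -0.01 0 0 0;0 -0.01 0 0 0;0 -0.01 0 0 0;0 -0.01 0 0 0;0 -0.01 0 0 0",
)

```text
time: 6.2
tool_pos: [0.5142, 0.2371, 0.0129]
tool_rot: [-0.0, 0.144, 0.99, 0.0]
contact_force: [-2.5, 0.7, 1.9]
gripper_width: 0.0
```

```bash
python3 st.py
```

```text
t 6.2 plate xy mm [-30.45260841 -13.47376107] z 0.01286608963275665 F plate -2.6016473605876906 -0.0062296002066157775 1.8826698010259697 tool yaw -16.574191953830706 w 0.0120998513860814
```

Call:
drive_tool(
  commands="0 -0.01 0 0 0;0 -0.01 0 0 0;0 0 0 0 0;0 0 0 0 0;0 0 0 0 0;0 0 0 0 0;0 0 0 0 0;0 0 0 0 0",
)

```text
time: 7.2
tool_pos: [0.5143, 0.2371, 0.0128]
tool_rot: [-0.001, 0.144, 0.99, -0.0]
contact_force: [-5.8, 1.9, 4.2]
gripper_width: 0.002
```

```bash
python3 st.py
```

```text
t 7.2 plate xy mm [-30.35220119 -13.48063237] z 0.012827300241853697 F plate -6.061311026395931 0.13910254061373015 4.213146865952519 tool yaw -16.570112214090187 w 0.20949296546481636
```

The end is seated on the stop at about 6 N. Next is the −y side.

Call:
drive_tool(
  commands="0 0.12 0 0 0;0 0 0 -1 0;0 0 -0.9 0 0;0 -0.9 -0.8 0 0;0 -0.9 0 0 0;0 0 0 0.5 0;0 0 0 0.5 0;0 0 0 0 0",
)

```text
time: 8.2
tool_pos: [0.5472, 0.1738, 0.0109]
tool_rot: [-0.001, 0.144, 0.99, -0.0]
contact_force: [0.6, 0.2, 1.1]
gripper_width: 0.001
```

```bash
python3 st.py;  python3 -c "
from h import *
cv2.imwrite('pics/w3.png',manip.grab_frame('wrist')[:,:,::-1][150:450,160:560])"
```

```text
t 8.2 plate xy mm [ 19.20162884 -64.79366779] z 0.010912781405104863 F plate 0.49798390229908013 0.3470983618712149 1.088207544355841 tool yaw -16.526321870845535 w 0.12207279715486884
```

View pics/w3.png

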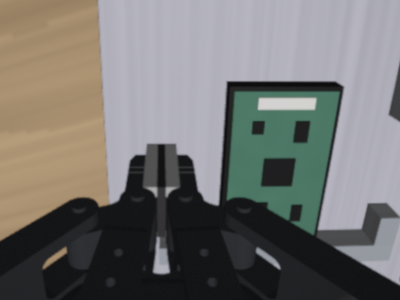

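The board, at (228–343, 83–) in the crop, is square with the end stop (its foot is at about (345,238)). The fingers stand clear on its −y side, so I'll push toward +y.

Call:
drive_tool(
  commands="0 -0.02 0.12 -0.07 0;0 0 0.12 0 0;0 0 0.12 0 0;0 0 0.12 0 0;0 0 0.12 0 0;0 0 0.12 0 0;0 0 0.12 0 0;0 0 0.12 0 0",
)

```text
time: 9.25
tool_pos: [0.5577, 0.2011, 0.015]
tool_rot: [-0.0, 0.144, 0.99, -0.0]
contact_force: [-0.4, -1.2, 0.6]
gripper_width: 0.003
```

```bash
python3 st.py; python3 -c "
from h import *
p=manip.camera_params('wrist');im=manip.grab_frame('wrist'); g=green(im);g[:225]=0
print(cv2.boundingRect(g))
O=np.load('pics/plate.npy');y=np.radians(-16.5);ax=np.array([np.cos(y),np.sin(y)]);ay=np.array([-ax[1],ax[0]])
c=np.array([(np.flatnonzero(g[r]).min(),r) for r in range(245,300,4)]+[(np.flatnonzero(g[r]).max()+1,r) for r in range(245,300,4)])
v=ray2plane(p,c,.018)[:,:2]-O[:2]; print(np.round(1e3*np.c_[v@ax,v@ay],1))"
```

```text
t 9.25 plate xy mm [ 21.46076929 -35.63405845] z 0.014970033842784766 F plate -0.0062419275304253655 -1.2911460498498117 0.6394221649188832 tool yaw -16.57464943493028 w 0.2155510161742947
(340, 233, 106, 127)
[[-11.6 -26.1]
 [ -9.8 -26.1]
 [ -8.  -26.1]
 [ -6.1 -26. ]
 [ -4.3 -26. ]
 [ -2.4 -26. ]
 [ -0.5 -25.9]
 [  1.4 -25.9]
 [  3.3 -25.9]
 [  5.3 -25.8]
 [  7.2 -26.2]
 [  9.2 -26.2]
 [ 11.2 -26.2]
 [ 13.2 -26.1]
 [-11.6  18.8]
 [ -9.7  18.5]
 [ -7.9  18.7]
 [ -6.   18.5]
 [ -4.1  18.7]
 [ -2.3  18.5]
 [ -0.3  18.7]
 [  1.6  18.5]
 [  3.5  18.7]
 [  5.5  18.9]
 [  7.4  18.7]
 [  9.4  18.5]
 [ 11.4  18.7]
 [ 13.5  18.5]]
```

Call:
drive_tool(
  commands="0 -0.0 0.08 0.03 0;0 0 0.08 0 0;0 0 0.08 0 0;0 0 0.08 0 0;0 0 0.08 0 0;0 0 0.06 0 0;0 0 0.04 0 0;0 0 0.04 0 0",
)

```text
time: 10.3
tool_pos: [0.5623, 0.2166, 0.0141]
tool_rot: [-0.0, 0.144, 0.99, -0.0]
contact_force: [-0.3, -1.2, -0.4]
gripper_width: 0.002
```

Call:
drive_tool(
  commands="0 0 0.015 0 0;0 0 0.015 0 0;0 0 0.015 0 0;0 0 0.015 0 0;0 0 0.01 0 0;0 0 0.01 0 0;0 0 0.01 0 0;0 0 0.01 0 0",
)

```text
time: 11.3
tool_pos: [0.5632, 0.2194, 0.0141]
tool_rot: [0.0, 0.144, 0.99, 0.0]
contact_force: [-0.0, 0.4, 0.4]
gripper_width: -0.004
```

```bash
python3 st.py
```

```text
t 11.3 plate xy mm [ 21.52472737 -16.52947696] z 0.014128906154526777 F plate -0.13855567252672152 0.39593017773388917 0.4391728349081314 tool yaw -16.57169398091102 w -0.3415620578573218
```

Call:
drive_tool(
  commands="0 0 0.01 0 0;0 0 0.01 0 0;0 0 0.01 0 0;0 0 0.01 0 0;0 0 0.01 0 0;0 0 0.01 0 0;0 0 0.01 0 0;0 0 0 0 0",
)

```text
time: 12.3
tool_pos: [0.5636, 0.2206, 0.0141]
tool_rot: [-0.0, 0.144, 0.99, -0.001]
contact_force: [-1.3, -5.3, 3.4]
gripper_width: 0.001
```

```bash
python3 st.py
```

```text
t 12.3 plate xy mm [ 21.5899274  -15.33198991] z 0.014092248509521624 F plate 0.21624661938805437 -5.434153380551673 3.4062855733201927 tool yaw -16.565988427642907 w 0.0817427613954357
```

Contact with the side fence is at about 5.5 N. I'll recheck the end-stop contact with a second light nudge and a look.

Call:
drive_tool(
  commands="0 0 -0.15 0 0;0 0 0 -0.6 0;0 0.5 0.3 -0.6 0;0 0.8 0.5 0 0;0 0.82 0.39 0 0;0 0 0 0.6 0;0 0 0 0.56 0;0 0 0 0 0",
)

```text
time: 13.3
tool_pos: [0.5104, 0.2684, 0.0128]
tool_rot: [-0.002, 0.145, 0.989, -0.001]
contact_force: [-0.2, -0.1, 0.3]
gripper_width: 0.0
```

```bash
python3 st.py;  python3 -c "
from h import *
im=manip.grab_frame('wrist');cv2.imwrite('pics/w4.png',im[:,:,::-1][150:450,160:560])"
```

```text
t 13.3 plate xy mm [-42.96626514  15.40902589] z 0.012819536057279726 F plate -0.1618613550552713 -0.1976231987728385 0.27160525108215045 tool yaw -16.61999172265999 w 0.008613837885982094
```

View pics/w4.png

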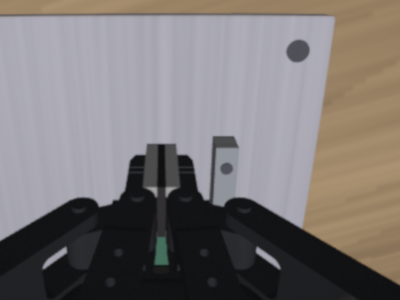

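The fingers hide the board from here, with only the fence visible at (225,165). I'll feel the contact instead.

Call:
drive_tool(
  commands="0 -0.1 0 0.02 0;0 -0.1 0 0 0;0 -0.1 0 0 0;0 -0.05 0 0 0;0 -0.03 0 0 0;0 -0.02 0 0 0;0 -0.015 0 0 0;0 -0.015 0 0 0",
)

```text
time: 14.35
tool_pos: [0.523, 0.2661, 0.0146]
tool_rot: [-0.001, 0.144, 0.99, -0.0]
contact_force: [-5.2, 1.7, 3.3]
gripper_width: 0.001
```

```bash
python3 st.py
```

```text
t 14.35 plate xy mm [-30.190002    16.83234308] z 0.014582331893542383 F plate -5.510194240462289 0.14349306765088338 3.299073894074269 tool yaw -16.571586834037518 w 0.07721709243612204
```

Contact at −30.19 mm and 5.5 N matches the first nudge, so the board is flush both ways. I'll lift, centre over the board and open to 48 mm to measure how far the fingertips retract.

Call:
drive_tool(
  commands="0 0.12 0 0 0;0 0 0 -0.9 0;0 0 0 -0.9 0;50 -0.9 -0.02 -0.3 0;50 -0.9 -0.02 0 0;50 0 0 0 0;50 0 0 0 0;50 0 0 0 0",
)

```text
time: 15.35
tool_pos: [0.571, 0.2505, 0.0772]
tool_rot: [-0.0, 0.144, 0.99, -0.0]
contact_force: [-0.0, -0.2, 0.2]
gripper_width: 0.586
```

```bash
python3 st.py;  python3 -c "
from h import *
im=manip.grab_frame('wrist');np.save('pics/p5.npy',[manip.camera_params('wrist'),manip.state()],allow_pickle=True);cv2.imwrite('pics/w5full.png',im[:,:,::-1]);cv2.imwrite('pics/w5.png',cv2.resize(im[:,:,::-1][200:480,160:480],None,fx=2,fy=2))"
```

```text
t 15.35 plate xy mm [20.22757458 15.47613821] z 0.07718299626921281 F plate 0.005093930536208039 -0.17438346266304547 0.21048102663923096 tool yaw -16.536395485723006 w 50.06930638217627
```

View pics/w5.png

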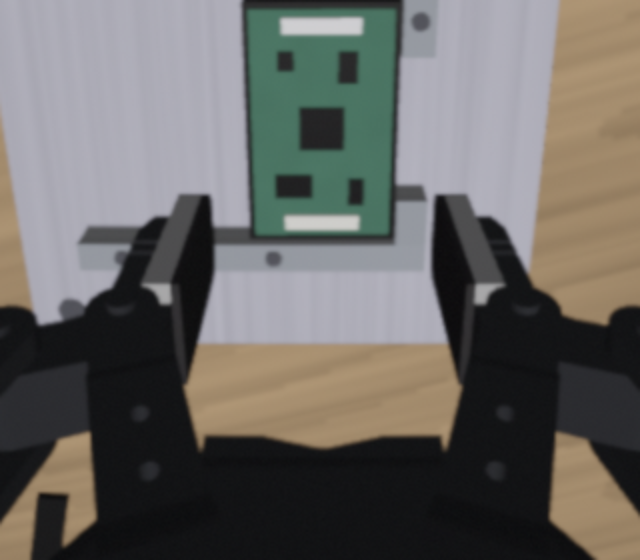

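The board lies flush in the corner: its end sits along the end stop at crop row 238 and its side touches the fence at column 400. The fingertips straddle the board symmetrically, with inner corners at (212,196) and (434,196). Next I'll compute the tip retraction.

Run:
```python
from h import *
p1=np.load("pics/p1.npy",allow_pickle=True).item(); p5,s5=np.load("pics/p5.npy",allow_pickle=True)
T1=np.array([0.46483407,0.2553696,0.15792341]);ax=np.array([np.cos(np.radians(-16.5)),np.sin(np.radians(-16.5)),0]);ay=np.array([-ax[1],ax[0],0])
for p,T,uv in((p1,T1,[(306,294),(338,294)]),(p5,s5["tool_pos"],[(266,298),(377,298)])):
  for dz in (0,.003,.005,.007,.009):
    P=ray2plane(p,uv,T[2]+dz)-T; print(dz,np.round(1e3*P@ax,1),np.round(1e3*P@ay,1))
# board check
im=cv2.imread("pics/w5full.png")[:,:,::-1].copy(); g=green(im); O=np.load("pics/plate.npy")[:2]
r=np.arange(210,300,6); c=[(np.flatnonzero(g[k]).min(),k) for k in r]+[(np.flatnonzero(g[k]).max()+1,k) for k in r]
v=ray2plane(p5,c,.018)[:,:2]-O; n=len(r); Y=1e3*v@ay[:2];X=1e3*v@ax[:2]; print("L",Y[:n].round(1),"R",Y[n:].round(1),"slope deg",np.degrees(np.polyfit(X[:n],Y[:n],1)[0]),np.degrees(np.polyfit(X[n:],Y[n:],1)[0]))
```

```text
0 [-8.2 -8.3] [-6.   8.7]
0.003 [-9.7 -9.8] [-5.9  8.5]
0.005 [-10.8 -10.8] [-5.8  8.4]
0.007 [-11.8 -11.9] [-5.7  8.3]
0.009 [-12.8 -12.9] [-5.7  8.1]
0 [-6.2 -6.1] [-24.5  26.8]
0.003 [-7.7 -7.7] [-24.   26.2]
0.005 [-8.8 -8.8] [-23.6  25.9]
0.007 [-9.9 -9.8] [-23.3  25.5]
0.009 [-10.9 -10.9] [-22.9  25.1]
L [-5.7 -5.8 -5.9 -6.1 -5.6 -5.7 -5.8 -6.  -6.1 -5.6 -5.8 -5.9 -6.  -5.5
 -5.7] R [38.6 38.7 38.9 38.4 38.5 38.6 38.8 38.9 38.4 38.5 38.7 38.8 38.9 39.1
 38.6] slope deg 0.06520880519359899 0.17723325529332126
```

The retraction at 48 mm is about 3.9 mm, which fits the arc model. The fingers show a lateral camera bias of about 1.2 mm, so the gripper is about 0.3–0.5 mm too far +y. I'll correct that, descend and grip.

Call:
drive_tool(
  commands="66 -0.015 -0.015 0 0;66 0 0 0.6 0;66 0 0 0.6 0;66 0 0 0.5 0;66 0 0 0.3 0;66 0 0 0.15 0;66 0 0 0.1 0;66 0 0 0.03 0",
)

```text
time: 16.4
tool_pos: [0.5726, 0.2498, 0.0096]
tool_rot: [0.0, 0.144, 0.99, 0.0]
contact_force: [0.7, 0.7, -0.6]
gripper_width: 0.774
```

```bash
python3 st.py
```

```text
t 16.4 plate xy mm [21.98899565 15.29441813] z 0.009632305824651997 F plate 0.5074223057852586 0.8629737273672723 -0.5893180344919696 tool yaw -16.573810910051307 w 66.07448109817128
```

Call:
drive_tool(
  commands="66 0.04 -0.01 0.035 0;56 0 0 0 0;52 0 0 0 0;50 0 0 0 0;49 0 0 0 0;48 0 0 0 0;46 0 0 0 0;40 0 0 0 0",
)

```text
time: 17.4
tool_pos: [0.5712, 0.2499, 0.0088]
tool_rot: [-0.0, 0.144, 0.99, 0.0]
contact_force: [-2.3, -0.1, 5.6]
gripper_width: 0.539
```

```bash
python3 st.py
```

```text
t 17.4 plate xy mm [20.5529419  14.94024343] z 0.008825612381374547 F plate -2.1273745673398046 -0.75728376695114 5.567639202502606 tool yaw -16.57214647745937 w 46.00518398029115
```

Gripped at 46 mm. I'll lift straight up and carry the board to a viewpoint beside the frame.

Call:
drive_tool(
  commands="40 0 0 -0.3 0;40 0 0 -0.6 0;40 0 0 -0.9 0;40 0 0 -1 0;40 -0.3 -0.5 -1 0;40 -0.6 -0.9 -1 0;40 -0.6 -1 -0.2 0;40 -0.6 -1 0 0",
)

```text
time: 18.4
tool_pos: [0.6036, 0.1331, 0.1611]
tool_rot: [0.002, 0.144, 0.99, 0.0]
contact_force: [0.2, -0.6, -0.4]
gripper_width: 0.535
```

Call:
drive_tool(
  commands="40 -0.6 -1 0 0;40 -0.6 -1 0 0;40 -0.6 -1 0 0;40 -0.6 -1 0 0;40 -0.6 -1 0 0;40 -0.6 -1 0 0;40 -0.6 -1 0 0;40 -0.6 -0.9 0 0",
)

```text
time: 19.4
tool_pos: [0.6731, -0.1355, 0.1596]
tool_rot: [0.001, 0.144, 0.99, -0.0]
contact_force: [-0.2, 0.4, -0.7]
gripper_width: 0.533
```

Call:
drive_tool(
  commands="40 0 0 0 2.3;40 0 0 0 0;40 0 0 0 0;40 0 0 0 0;40 0 0 0 0;40 0 0 0 0;40 0 0 0 0;40 0 0 0 0",
)

```text
time: 20.4
tool_pos: [0.6728, -0.1342, 0.1582]
tool_rot: [-0.0, 0.164, 0.986, -0.0]
contact_force: [-0.0, -0.1, -1.2]
gripper_width: 0.538
```

```bash
python3 st.py;  python3 -c "
from h import *
p=manip.camera_params('wrist');s=manip.state();im=manip.grab_frame('wrist');np.save('pics/p6.npy',[p,s],allow_pickle=True);cv2.imwrite('pics/w6.png',im[:,:,::-1]);print(s['tool_pos'])"
```

```text
t 20.4 plate xy mm [ 227.05844764 -324.44526116] z 0.1582064127294959 F plate -0.0040816241932073285 -0.09102155296841449 -1.1984021076635694 tool yaw -18.868122081517484 w 45.96084193024731
[ 0.67277037 -0.13416431  0.15820641]
```

View pics/w6.png

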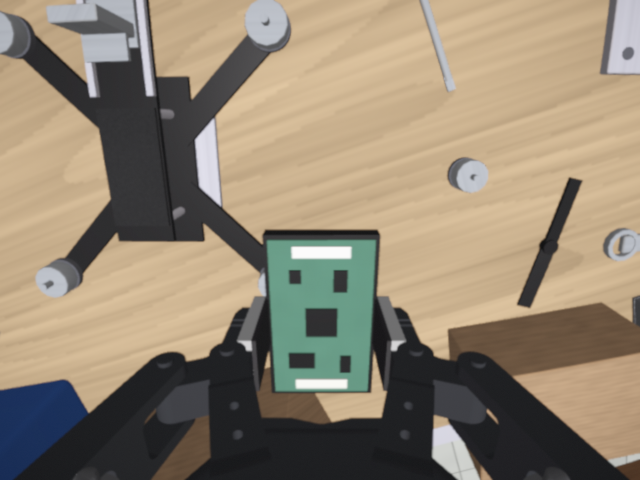

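The frame is on the left. Its deck's front end is near row 240, the retainer near (105,30), and motors at (268,22) and (58,278). The held board is square in the jaws. I'll enlarge the deck with contrast to find its edges.

Run:
```python
import cv2,numpy as np
im=cv2.imread("pics/w6.png")[0:300,0:300].astype(float)
im=255*np.clip(im/255,0,1)**0.45
cv2.imwrite("pics/w6c.png",cv2.resize(im.astype(np.uint8),(600,600),interpolation=cv2.INTER_CUBIC))
```

```text
(no output)
```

View pics/w6c.png

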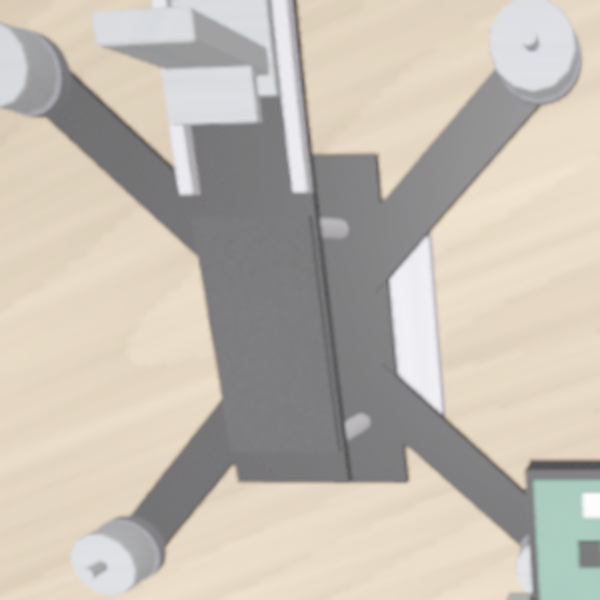

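Run:
```python
from h import *
p,s=np.load("pics/p6.npy",allow_pickle=True); T=s["tool_pos"]
q=lambda uv,z: ray2plane(p,np.array(uv)/2,z)[:,:2]
D=q([(239,481),(351,480)],.074); P=q([(192,216),(312,217),(231,452),(341,450)],.076); M=q([(532,44),(104,557)],.072)
up=q([(351,480),(316,190)],.074)
def ang(a,b): d=b-a; return np.degrees(np.arctan2(d[1],d[0]))
print("front edge len",np.linalg.norm(D[0]-D[1])*1e3,"yaw",ang(D[0],D[1])-90, "right edge yaw",ang(up[1],up[0]))
print("pad sides",[np.linalg.norm(P[a]-P[b])*1e3 for a,b in((0,1),(2,3),(0,2),(1,3))],"yaw",ang(P[0],P[2]),ang(P[1],P[3]),ang(P[0],P[1])-90,ang(P[2],P[3])-90,"centre",P.mean(0))
print("motor centre",M.mean(0),"dist",np.linalg.norm(M[0]-M[1]),"yaw",ang(M[0],M[1])+45,)
y=np.radians(-18.9);ax=np.array([np.cos(y),np.sin(y)]);print("deck front->centre",D.mean(0)-.05*ax)
t=q([(94,12),(194,8),(195,40),(100,45)],.115);print("tab top",t, [((x-M.mean(0))@ax,(x-M.mean(0))@[-ax[1],ax[0]]) for x in t])
# board held relative to tool
im=cv2.imread("pics/w6.png")[:,:,::-1].copy();g=green(im);g[:230]=0;g[400:]=0;g[:,:262]=0;g[:,385:]=0
c=cv2.boundingRect(g);print(c); r=cv2.minAreaRect(np.argwhere(g)[:,::-1].astype(np.float32));print(r)
for R_ in range(250,300,10): print(R_,np.flatnonzero(g[R_]).min(),np.flatnonzero(g[R_]).max())
```

```text
front edge len 40.39598852911088 yaw -18.372236823646674 right edge yaw -19.354460693828518
pad sides [np.float64(38.5107662669911), np.float64(38.90246812518094), np.float64(76.7346513169053), np.float64(74.93462923241046)] yaw -19.578116170418774 -19.28489542290864 -20.651877982890426 -17.988272086330497 centre [ 0.58113498 -0.23040405]
motor centre [ 0.58027266 -0.22526484] dist 0.23677942375071284 yaw -19.63405080848517
deck front->centre [ 0.5804221  -0.23011081]
tab top [[ 0.49708832 -0.21426679]
 [ 0.50596919 -0.19004327]
 [ 0.51235073 -0.1930811 ]
 [ 0.50419838 -0.21645293]] [(np.float64(-0.08226194119302434), np.float64(-0.016539763357831763)), (np.float64(-0.08170629797587042), np.float64(0.00925441983592208)), (np.float64(-0.07468481622102596), np.float64(0.00844747095237309)), (np.float64(-0.07482708829107179), np.float64(-0.016304966446732124))]
(267, 240, 108, 151)
((320.5, 315.0), (150.0, 107.0), 90.0)
250 268 374
260 269 373
270 269 373
280 269 372
290 270 372
```

Deck and pad sizes check out: 40.4 mm deck width and 38.7x75.8 mm pad. Pad centre is at about (0.581,−0.2305) and frame yaw about −19.3°. The motor discs fit a height of about 60 mm better than 72 mm, so I won't use them. I'll go over the pad.

Call:
drive_tool(
  commands="40 0.4 -0.8 0 0;40 0.4 -0.8 0 0;40 0.4 -0.8 0 0;40 0.4 -0.8 0 0;40 0.25 -0.83 0 0;40 0 0 0 0.45;40 0 0 0.5 0;40 0 0 0 0",
)

```text
time: 21.45
tool_pos: [0.5801, -0.2294, 0.1407]
tool_rot: [-0.002, 0.167, 0.986, 0.001]
contact_force: [-0.4, -0.1, -0.8]
gripper_width: 0.539
```

```bash
cat > fr.py <<'E'
from h import *
y=np.radians(-19.3);ax=np.array([np.cos(y),np.sin(y)]);ay=np.array([-ax[1],ax[0]]);F=np.array([.5810,-.2306])
def fr():
    s=manip.state();v=s["tool_pos"][:2]-F;f=s["contact_force"];m=rot(s["tool_rot"]).as_matrix()
    print("t",s["time"],"frame mm",1e3*v@ax,1e3*v@ay,"z",s["tool_pos"][2],"F",f[:2]@ax,f[:2]@ay,f[2],"yaw",np.degrees(np.arctan2(m[1,1],m[0,1]))-90,"w",s["gripper_width"]*85.4)
if __name__=="__main__": fr()
E
python3 fr.py
```

```text
t 21.45 frame mm -1.203470712499987 0.8040801068792998 z 0.14068678968613865 F -0.33869464334654753 -0.22305960187275325 -0.7867121942564961 yaw -19.282568514075322 w 46.06609768208935
```

Call:
drive_tool(
  commands="40 -0.03 -0.025 0.4 0;40 0 0 0.5 0;40 0 0 0.5 0;40 0 0 0.4 0;40 0 0 0.2 0;40 0 0 0.1 0;40 0 0 0 0;40 0 0 0 0",
)

```text
time: 22.45
tool_pos: [0.5821, -0.2319, 0.081]
tool_rot: [0.001, 0.168, 0.986, -0.0]
contact_force: [0.7, 0.3, -0.4]
gripper_width: 0.536
```

```bash
python3 fr.py
```

```text
t 22.45 frame mm 1.5036527085437932 -0.8444180666630313 z 0.08095131668778754 F 0.5862157353177077 0.47149106040218136 -0.44366756023964166 yaw -19.32344580338909 w 45.803806470946505
```

Call:
drive_tool(
  commands="40 0.055 0.028 0 0;40 0 0 0.04 0;40 0 0 0.04 0;40 0 0 0.03 0;40 0 0 0.02 0;40 0 0 0 0;40 0 0 0 0;40 0 0 0 0",
)

```text
time: 23.45
tool_pos: [0.5805, -0.2303, 0.0764]
tool_rot: [0.0, 0.168, 0.986, -0.0]
contact_force: [-0.7, -0.2, -1.3]
gripper_width: 0.538
```

```bash
python3 fr.py
```

```text
t 23.45 frame mm -0.5669430016592816 0.13416300236146156 z 0.07638272382230307 F -0.5858553749801053 -0.3987601704987433 -1.2603999429171266 yaw -19.32036543822771 w 45.962498153191895
```

Call:
drive_tool(
  commands="40 -0.01 0 0.01 0;40 0 0 0.01 0;40 0 0 0.01 0;40 0 0 0.01 0;40 0 0 0.01 0;40 0 0 0.005 0;40 0 0 0 0;40 0 0 0 0",
)

```text
time: 24.45
tool_pos: [0.5808, -0.2304, 0.0749]
tool_rot: [0.0, 0.168, 0.986, -0.0]
contact_force: [-0.2, -0.1, 0.2]
gripper_width: 0.538
```

```bash
python3 fr.py
```

```text
t 24.45 frame mm -0.23951019986582958 0.09738324060118467 z 0.07489066645702189 F -0.1281411687678607 -0.20005841653548273 0.15423739316939522 yaw -19.322157997859108 w 45.97877916134155
```

Call:
drive_tool(
  commands="40 0 0 0.01 0;40 0 0 0.01 0;40 0 0 0.005 0;40 0 0 0.005 0;40 0 0 0 0;40 0 0 0 0;40 0 0 0 0;40 0 0 0 0",
)

```text
time: 25.45
tool_pos: [0.5809, -0.2305, 0.0748]
tool_rot: [0.0, 0.168, 0.986, -0.0]
contact_force: [-2.8, 1.1, 5.6]
gripper_width: 0.539
```

```bash
python3 fr.py
```

```text
t 25.45 frame mm -0.09570644373513372 0.08118599403460985 z 0.07483188113900914 F -3.041323350118023 0.142557778691632 5.607882022470506 yaw -19.318691317544193 w 46.06941504784166
```

Contact is at 5.6 N. I'll release gently, lift and look.

Call:
drive_tool(
  commands="47 0 0 0 0;50 0 0 0 0;56 0 0 0 0;64 0 0 0 0;66 0 0 -0.3 0;66 0 0 -0.6 0;66 0 0 -0.9 0;66 -0.4 0 -0.9 0",
)

```text
time: 26.45
tool_pos: [0.5922, -0.2344, 0.1573]
tool_rot: [0.001, 0.168, 0.986, -0.0]
contact_force: [0.5, -0.7, 1.5]
gripper_width: 0.772
```

Call:
drive_tool(
  commands="80 -0.9 0 -0.3 0;80 -0.3 0 0 0;80 0 0 0 0;80 0 0 0 0;80 0 0 0 0;80 0 0 0 0;80 0 0 0 0;80 0 0 0 0",
)

```text
time: 27.45
tool_pos: [0.626, -0.2463, 0.1638]
tool_rot: [-0.0, 0.168, 0.986, 0.0]
contact_force: [-0.0, -0.7, 0.6]
gripper_width: 0.936
```

```bash
python3 fr.py;  python3 -c "
from h import *
p=manip.camera_params('wrist');s=manip.state();im=manip.grab_frame('wrist');np.save('pics/p7.npy',[p,s],allow_pickle=True);cv2.imwrite('pics/w7.png',im[:,:,::-1])
a=255*(im[60:360,170:470,::-1]/255.)**.5
cv2.imwrite('pics/w7c.png',cv2.resize(a.astype(np.uint8),(600,600),interpolation=2))"
```

```text
t 27.45 frame mm 47.649566043657934 0.08978879047738961 z 0.16382004317390544 F 0.19228750161000527 -0.628609953608987 0.6076922905957203 yaw -19.323709588746354 w 79.96729871318303
```

View pics/w7c.png

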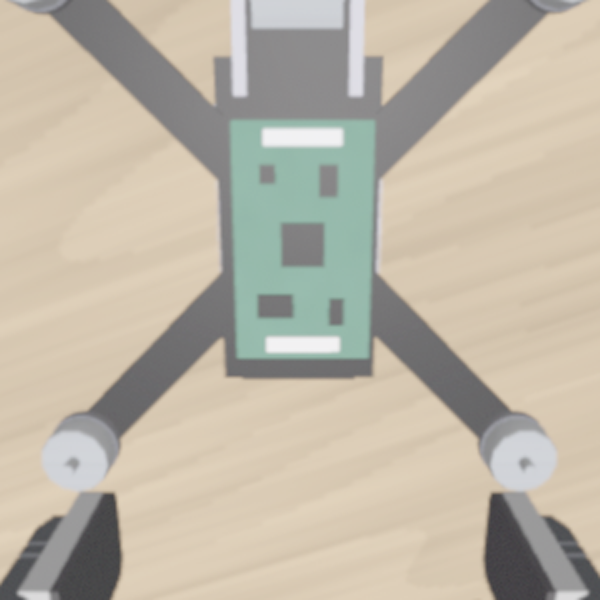

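The board lies on the pad in line with the deck, occupying crop (229–377,119–358), with the rails above it at columns 231–365. I'll quantify the offset.

Run:
```python
from h import *
from fr import ax,ay,F
p,s=np.load("pics/p7.npy",allow_pickle=True); im=cv2.imread("pics/w7.png")
g=green(im[:,:,::-1].copy()); g[:,:270]=0;g[:,370:]=0;g[:110]=0;g[260:]=0
def fm(uv,z): v=ray2plane(p,uv,z)[:,:2]-F; return 1e3*np.c_[v@ax,v@ay]
rows=range(124,236,4)
l=fm([(np.flatnonzero(g[r]).min(),r) for r in rows],.084); r=fm([(np.flatnonzero(g[r]).max()+1,r) for r in rows],.084)
mid=(l[:,1]+r[:,1])/2; print("board mid y",mid.mean(),"width",(r-l)[:,1].mean(),"skew",[np.degrees(np.polyfit(a[:,0],a[:,1],1)[0]) for a in (l,r)])
cols=range(295,348,4); t=fm([(c,np.flatnonzero(g[:,c]).min()) for c in cols],.084); b=fm([(c,np.flatnonzero(g[:,c]).max()+1) for c in cols],.084)
print("board x ends",np.median(t[:,0]),np.median(b[:,0]),"mid",(np.median(t[:,0])+np.median(b[:,0]))/2)
# rails / deck profiles: sub-pixel transitions
G=cv2.cvtColor(im,cv2.COLOR_BGR2GRAY).astype(float)
hsv=cv2.cvtColor(im,cv2.COLOR_BGR2HSV)
for rr in (95,102): print("rails row",rr,[int(x) for x in G[rr,276:362]])
for rr in (242,244,246): print("row",rr,[int(x) for x in G[rr,278:362]])
print("col",[int(x) for x in G[232:255,318]])
```

```text
board mid y 1.2967475987438521 width 43.56898941150053 skew [np.float64(-0.20720421605537254), np.float64(0.05962974310682285)]
board x ends -36.93041256034719 38.995001897614614 mid 1.0322946686337104
rails row 95 [131, 93, 74, 72, 73, 73, 73, 73, 79, 111, 160, 190, 196, 197, 197, 194, 175, 122, 80, 74, 74, 75, 75, 75, 76, 75, 75, 76, 75, 75, 76, 76, 76, 76, 77, 76, 76, 77, 77, 77, 76, 76, 76, 77, 77, 77, 77, 78, 77, 78, 78, 77, 77, 77, 78, 77, 78, 78, 78, 78, 77, 77, 77, 77, 77, 77, 78, 88, 132, 178, 194, 197, 197, 197, 188, 149, 101, 80, 77, 77, 77, 78, 77, 78, 86, 123]
rails row 102 [145, 102, 75, 73, 72, 73, 73, 73, 76, 101, 151, 188, 196, 197, 197, 194, 177, 132, 87, 75, 75, 75, 75, 75, 75, 76, 75, 75, 75, 76, 75, 76, 75, 76, 76, 76, 77, 76, 77, 77, 77, 77, 76, 77, 77, 77, 77, 76, 77, 76, 77, 77, 77, 77, 78, 77, 77, 77, 78, 78, 77, 77, 77, 77, 77, 76, 78, 97, 144, 181, 195, 196, 197, 196, 187, 144, 94, 78, 77, 77, 77, 76, 77, 77, 93, 130]
row 242 [153, 155, 152, 134, 97, 60, 48, 48, 49, 49, 49, 48, 48, 49, 48, 48, 48, 49, 49, 48, 48, 49, 49, 50, 48, 48, 49, 49, 49, 49, 49, 48, 
[... 334 characters left out ...]
, 48, 48, 48, 48, 48, 48, 48, 48, 49, 48, 49, 49, 48, 49, 48, 48, 48, 49, 48, 49, 49, 48, 48, 48, 48, 48, 48, 48, 48, 48, 48, 48, 48, 49, 48, 48, 48, 49, 48, 48, 48, 49, 47, 48, 48, 47, 47, 47, 47, 47, 62, 101, 139, 157, 159, 159, 158]
row 246 [163, 163, 161, 148, 114, 70, 49, 46, 47, 48, 48, 47, 47, 48, 48, 48, 47, 47, 47, 47, 48, 48, 47, 48, 48, 49, 49, 48, 48, 49, 48, 49, 48, 48, 48, 48, 48, 48, 49, 48, 48, 48, 48, 48, 48, 48, 48, 48, 48, 47, 48, 48, 48, 49, 48, 48, 48, 47, 48, 48, 48, 48, 48, 48, 47, 47, 47, 47, 47, 47, 47, 47, 48, 48, 47, 48, 48, 61, 99, 136, 153, 156, 155, 155]
col [229, 229, 229, 218, 166, 125, 113, 76, 50, 49, 49, 49, 49, 48, 48, 48, 60, 108, 153, 164, 166, 167, 168]
```

Run:
```python
from h import *
from fr import ax,ay,F
p,s=np.load("pics/p7.npy",allow_pickle=True); im=cv2.imread("pics/w7.png")
def fm(uv,z): v=ray2plane(p,uv,z)[:,:2]-F; return (1e3*np.c_[v@ax,v@ay]).round(2)
print("front",fm([(318,248.6)],.074),fm([(318,248.6)],.076))
print("rail mid",fm([(318.5,95),(318.3,102)],.076),"lower deck mid",fm([(319.2,243)],.06))
G=cv2.cvtColor(im,cv2.COLOR_BGR2GRAY).astype(int)
for r in (247,248,249): print(G[r,280:360])
# motors
h=cv2.cvtColor(im,cv2.COLOR_BGR2HSV); m=cv2.inRange(h,(0,0,140),(180,40,255)); m[:260]=0;m[312:]=0
for x0,x1 in((185,232),(408,455)):
    n=np.zeros_like(m);n[:,x0:x1]=m[:,x0:x1];c=max(cv2.findContours(n,0,2)[0],key=cv2.contourArea);print(cv2.minEnclosingCircle(c),cv2.boundingRect(c))
```

```text
front [[49.49 -1.05]] [[48.77 -1.03]]
rail mid [[-52.48  -0.43]
 [-48.37  -0.56]] lower deck mid [[50.05 -0.25]]
[163 150 116  72  52  51  51  51  50  51  50  49  48  47  48  47  47  48
  48  48  48  48  48  48  48  48  47  48  48  48  48  48  48  49  48  48
  48  48  48  48  48  48  49  48  48  48  48  48  48  48  48  48  48  48
  47  47  48  48  48  48  48  48  48  47  48  47  50  54  58  59  57  57
  58  58  57  69 103 136 152 154]
[164 154 130 105  97  97  97  97  96  95  88  73  61  59  58  58  58  58
  58  58  57  58  58  58  57  58  58  59  59  59  59  59  59  60  60  60
  59  59  60  59  59  59  59  60  59  59  60  60  59  59  59  60  60  59
  60  59  60  59  60  59  60  59  58  58  58  59  66  86 101 103 102 102
 102 100 100 105 122 141 150 151]
[165 161 157 153 151 151 150 150 149 147 138 121 107 103 102 102 102 102
 102 101 102 102 102 102 102 102 103 103 104 104 105 106 107 107 108 108
 108 108 108 107 107 106 107 107 107 108 108 108 108 108 109 109 109 108
 108 107 107 107 106 106 106 106 105 105 104 104 111 130 144 146 145 144
 143 143 142 142 144 148 151 151]
((207.15789794921875, 289.5789489746094), 17.094018936157227) (191, 276, 33, 30)
((431.6842041015625, 290.40789794921875), 17.01334571838379) (416, 276, 33, 30)
```

The board sits about 1.7 mm toward +y and about 1.3 mm toward +x of the deck's centre. That is measured in one view against the rails, deck front and motors, so camera bias cancels. I'll re-grip and correct it.

Call:
drive_tool(
  commands="70 0.9 0 0 0;66 0.69 0 0 0;66 0 0 0.8 0;66 0 0 0.8 0;66 0 0 0.7 0;66 0 0 0.4 0;66 0 0 0.2 0;66 0 0 0 0",
)

```text
time: 28.5
tool_pos: [0.5812, -0.2306, 0.0768]
tool_rot: [-0.0, 0.168, 0.986, 0.0]
contact_force: [0.4, 0.9, 1.3]
gripper_width: 0.771
```

```bash
python3 fr.py
```

```text
t 28.5 frame mm 0.1444525813189612 0.08518961908583961 z 0.07678126467760424 F 0.033635773399852735 1.011049502391865 1.2565163522991474 yaw -19.321575970730265 w 65.80383707969982
```

Call:
drive_tool(
  commands="58 0 0 0.05 0;52 0 0 0 0;49 0 0 0 0;46 0 0 0 0;40 0 0 0 0;40 0 0 0 0;40 0 0 -0.05 0;40 0 0 -0.05 0",
)

```text
time: 29.5
tool_pos: [0.5803, -0.2301, 0.0773]
tool_rot: [-0.001, 0.168, 0.986, 0.0]
contact_force: [-0.0, 1.0, -0.6]
gripper_width: 0.535
```

Call:
drive_tool(
  commands="40 0.04 -0.055 0 0;40 0 0 0 0;40 0 0 0 0;40 0 0 0 0;40 0 0 0.03 0;40 0 0 0.02 0;40 0 0 0.02 0;40 0 0 0 0",
)

```text
time: 30.5
tool_pos: [0.5794, -0.2317, 0.0763]
tool_rot: [0.0, 0.168, 0.986, -0.0]
contact_force: [-0.6, -0.2, 0.1]
gripper_width: 0.538
```

```bash
python3 fr.py
```

```text
t 30.5 frame mm -1.1548888117388199 -1.5308016744322357 z 0.07633217499112499 F -0.5078594089144189 -0.35980550017867585 0.05473772983586652 yaw -19.320874025054536 w 45.95595288286084
```

Call:
drive_tool(
  commands="40 0 0 0.015 0;40 0 0 0.01 0;40 0 0 0.01 0;40 0 0 0.01 0;40 0 0 0.01 0;40 0 0 0 0;40 0 0 0 0;40 0 0 0 0",
)

```text
time: 31.5
tool_pos: [0.5796, -0.2318, 0.0763]
tool_rot: [0.0, 0.168, 0.986, -0.0]
contact_force: [-4.4, 2.1, 9.1]
gripper_width: 0.536
```

```bash
python3 fr.py
```

```text
t 31.5 frame mm -0.9074928877774817 -1.5582145576895383 z 0.07626330722764828 F -4.803693342412773 0.5549603032643643 9.101309332030072 yaw -19.313198142093242 w 45.7490134908616
```

Call:
drive_tool(
  commands="40 0 0 -0.015 0;47 0 0 0 0;50 0 0 0 0;56 0 0 0 0;66 0 0 0 0;66 0 0 -0.4 0;66 0 0 -0.9 0;66 0 0 -0.9 0",
)

```text
time: 32.5
tool_pos: [0.5795, -0.2317, 0.1424]
tool_rot: [0.0, 0.168, 0.986, -0.0]
contact_force: [-0.4, 0.1, -0.1]
gripper_width: 0.771
```

Call:
drive_tool(
  commands="80 -0.8 0 -0.7 0;80 -0.8 0 0 0;80 0 0 0 0;80 0 0 0 0;80 0 0 0 0;80 0 0 0 0;80 0 0 0 0;80 0 0 0 0",
)

```text
time: 33.5
tool_pos: [0.6246, -0.2475, 0.162]
tool_rot: [0.0, 0.168, 0.986, -0.0]
contact_force: [0.4, 0.3, -0.2]
gripper_width: 0.937
```

```bash
cat > chk.py <<'E'
from h import *
from fr import ax,ay,F,fr
import sys
fr(); p=manip.camera_params('wrist'); im=manip.grab_frame('wrist'); cv2.imwrite(f'pics/{sys.argv[1]}.png',im[:,:,::-1])
g=green(im); g[:,:270]=0;g[:,370:]=0;g[:95]=0;g[275:]=0
def fm(uv,z): v=ray2plane(p,uv,z)[:,:2]-F; return 1e3*np.c_[v@ax,v@ay]
b=cv2.boundingRect(g); print(b); rows=range(b[1]+8,b[1]+b[3]-8,4)
l=fm([(np.flatnonzero(g[r]).min(),r) for r in rows],.084); r=fm([(np.flatnonzero(g[r]).max()+1,r) for r in rows],.084)
cols=range(295,348,4); t=fm([(c,np.flatnonzero(g[:,c]).min()) for c in cols],.084)[:,0]; e=fm([(c,np.flatnonzero(g[:,c]).max()+1) for c in cols],.084)[:,0]
print("board y",((l+r)/2)[:,1].mean(),"x",(np.median(t)+np.median(e))/2,"len",np.median(e)-np.median(t),"skew",[np.degrees(np.polyfit(a[:,0],a[:,1],1)[0]) for a in(l,r)])
G=im.mean(2)
for rr in (b[1]-15,b[1]-20,b[1]-25):
    d=np.flatnonzero(G[rr,275:365]>135)+275; i=d[(d>280)&(d<356)]; print("rails row",rr,i.min(),i.max(),fm([((i.min()+i.max()+1)/2,rr)],.076).round(2))
k=np.flatnonzero(G[b[1]+b[3]+5:b[1]+b[3]+30,318]>100)[0]+b[1]+b[3]+5; print("front row",k,fm([(318,k)],.074))
d=np.flatnonzero(G[k-1,275:365]<75)+275; print("front deck",d.min(),d.max(),fm([((d.min()+d.max()+1)/2,k)],.074))
E
python3 chk.py w8
```

```text
t 33.5 frame mm 46.70988602401007 -1.5504389977835447 z 0.16204282051128582 F 0.2472230431602329 0.3897328381015798 -0.24394803914980548 yaw -19.320998801369953 w 79.99895931963076
(285, 121, 72, 119)
board y -0.3005466507353244 x 0.13411150202595223 len 76.01558991404146 skew [np.float64(-0.24742702182408105), np.float64(0.22286249275967684)]
rails row 106 289 354 [[-46.88   0.1 ]]
rails row 101 288 354 [[-49.81  -0.22]]
rails row 96 288 354 [[-52.72  -0.22]]
front row 252 [[50.44459899 -2.68661734]]Traceback (most recent call last):
  File "chk.py", line 15, in <module>
    d=np.flatnonzero(G[k-1,275:365]<75)+275; print("front deck",d.min(),d.max(),fm([((d.min()+d.max()+1)/2,k)],.074))
                                                                ~~~~~^^
    return umr_minimum(a, axis, None, out, keepdims, initial, where)
ValueError: zero-size array to reduction operation minimum which has no identity
```

The board is now centred within about 0.5 mm: board y −0.3 against rails −0.2, x 0.1 against about 0.2. Next is the retainer. I'll shut the fingers and go behind the tab.

Call:
drive_tool(
  commands="0 0.95 0 0 0;0 0.95 0 0 0;0 0.95 0 0 0;0 0.95 0 0 0;0 0.95 0 0 0;0 0.95 0 0 0;0 0 0 0 0;0 0 0 0 0",
)

```text
time: 34.55
tool_pos: [0.464, -0.1913, 0.1624]
tool_rot: [0.001, 0.168, 0.986, -0.0]
contact_force: [0.7, -1.2, 0.3]
gripper_width: 0.004
```

Call:
drive_tool(
  commands="0 0 0 0.6 0;0 0 0 0.6 0;0 0 0 0.5 0;0 0 0 0.3 0;0 0 0 0.15 0;0 0 0 0 0;0 0 0 0 0;0 0 0 0 0",
)

```text
time: 35.55
tool_pos: [0.4637, -0.1912, 0.0982]
tool_rot: [0.001, 0.168, 0.986, -0.0]
contact_force: [0.3, 0.7, -0.1]
gripper_width: 0.0
```

```bash
python3 fr.py
```

```text
t 35.55 frame mm -123.76332288951014 -1.5553637700665979 z 0.0981949253816834 F 0.031243825572329874 0.7304761247817542 -0.07969917803155362 yaw -19.319280490877574 w 0.008669621199937246
```

Call:
drive_tool(
  commands="0 -0.2 0 0 0;0 -0.2 0 0 0;0 -0.2 0 0 0;0 -0.2 0 0 0;0 -0.1 0 0 0;0 -0.1 0 0 0;0 -0.1 0 0 0;0 -0.1 0 0 0",
)

```text
time: 36.55
tool_pos: [0.4969, -0.2027, 0.0974]
tool_rot: [-0.001, 0.168, 0.986, 0.0]
contact_force: [-5.5, 1.8, 2.8]
gripper_width: 0.002
```

```bash
python3 fr.py
```

```text
t 36.55 frame mm -88.63467739255559 -1.479324382639266 z 0.09735659322982534 F -5.7821960747888985 -0.13677290990447183 2.7665406038558453 yaw -19.322447616315117 w 0.20142026634469742
```

Call:
drive_tool(
  commands="0 -0.1 0 0 0;0 -0.1 0 0 0;0 -0.1 0 0 0;0 -0.1 0 0 0;0 -0.1 0 0 0;0 -0.08 0 0 0;0 -0.05 0 0 0;0 0 0 0 0",
)

```text
time: 37.55
tool_pos: [0.5139, -0.2086, 0.0973]
tool_rot: [-0.002, 0.168, 0.986, 0.0]
contact_force: [-7.9, 3.1, 5.5]
gripper_width: -0.001
```

```bash
python3 fr.py
```

```text
t 37.55 frame mm -70.60311746730873 -1.46056450064862 z 0.09732595707254946 F -8.47474705359295 0.2913162810852502 5.492307648698316 yaw -19.313972041646622 w -0.08910439723553665
```

Call:
drive_tool(
  commands="0 -0.03 0 0 0;0 -0.03 0 0 0;0 -0.03 0 0 0;0 -0.03 0 0 0;0 -0.03 0 0 0;0 -0.03 0 0 0;0 -0.02 0 0 0;0 0 0 0 0",
)

```text
time: 38.55
tool_pos: [0.5197, -0.2106, 0.0969]
tool_rot: [-0.002, 0.168, 0.986, 0.0]
contact_force: [-7.5, 1.8, 2.8]
gripper_width: -0.001
```

```bash
python3 fr.py
```

```text
t 38.55 frame mm -64.49744300362907 -1.4229183677858535 z 0.09694949979108056 F -7.640840445173463 -0.8184313808681908 2.8246495497994974 yaw -19.319341268049513 w -0.08577454624141102
```

Call:
drive_tool(
  commands="0 -0.02 0 0 0;0 -0.02 0 0 0;0 -0.015 0 0 0;0 0 0 0 0;0 0 0 0 0;0 0 0 0 0;0 0 0 0 0;0 0 0 0 0",
)

```text
time: 39.55
tool_pos: [0.5211, -0.2111, 0.0969]
tool_rot: [-0.002, 0.168, 0.986, 0.0]
contact_force: [-7.0, 2.1, 3.2]
gripper_width: -0.001
```

```bash
python3 fr.py
```

```text
t 39.55 frame mm -62.95422692424732 -1.4207316687980978 z 0.09693081433682683 F -7.287182565130191 -0.3568689285077203 3.239179906186425 yaw -19.318964711465256 w -0.07066222038129633
```

Call:
drive_tool(
  commands="0 0.1 0 0 0;0 0.1 0 0 0;0 0.2 0 0 0;0 0.3 0 0 0;0 0.5 0 0 0;0 0 0 0 0;0 0 0 0 0;0 0 0 0 0",
)

```text
time: 40.55
tool_pos: [0.4886, -0.1999, 0.0977]
tool_rot: [0.0, 0.168, 0.986, -0.0]
contact_force: [0.6, -0.4, 0.0]
gripper_width: 0.001
```

```bash
python3 fr.py
```

```text
t 40.55 frame mm -97.32676443122219 -1.559772894408707 z 0.09770099618533457 F 0.6695970544706821 -0.14316641792641216 0.03671082804769399 yaw -19.322455378884626 w 0.09437076525416782
```

The arm is free of force. I'll lift and look from the same viewpoint as before.

Call:
drive_tool(
  commands="0 0.3 0 0 0;0 0 0 -0.8 0;0 0 0 -0.8 0;0 0 0 -0.8 0;0 -0.9 0 0 0;0 -0.95 0 0 0;0 -0.95 0 0 0;0 -0.95 0 0 0",
)

```text
time: 41.55
tool_pos: [0.5865, -0.2341, 0.1693]
tool_rot: [-0.0, 0.168, 0.986, 0.0]
contact_force: [0.4, 0.6, 0.6]
gripper_width: 0.001
```

Call:
drive_tool(
  commands="80 -0.95 0 0 0;80 -0.95 0 0 0;80 -0.5 0 0 0;80 0 0 0 0;80 0 0 0 0;80 0 0 0 0;80 0 0 0 0;80 0 0 0 0",
)

```text
time: 42.55
tool_pos: [0.6538, -0.2578, 0.1697]
tool_rot: [0.0, 0.168, 0.986, -0.0]
contact_force: [1.0, 0.3, 0.2]
gripper_width: 0.939
```

```bash
python3 chk.py w9 2>&1 | head -3; python3 -c "
import cv2,numpy as np
a=cv2.imread('pics/w9.png')[0:300,170:470]; a=255*(a/255.)**.5
cv2.imwrite('pics/w9c.png',cv2.resize(a.astype(np.uint8),(600,600),interpolation=2))"
```

```text
t 42.55 frame mm 77.66697407820116 -1.5735394902993654 z 0.16966700427258385 F 0.8376577705436883 0.5992000219338637 0.18029613184668064 yaw -19.324263409317766 w 80.17064388813667
(286, 95, 71, 97)
board y -0.3152159703474019 x 7.51320469263303 len 59.63656829289364 skew [np.float64(0.11545985828724722), np.float64(0.034504709564832405)]
```

View pics/w9c.png

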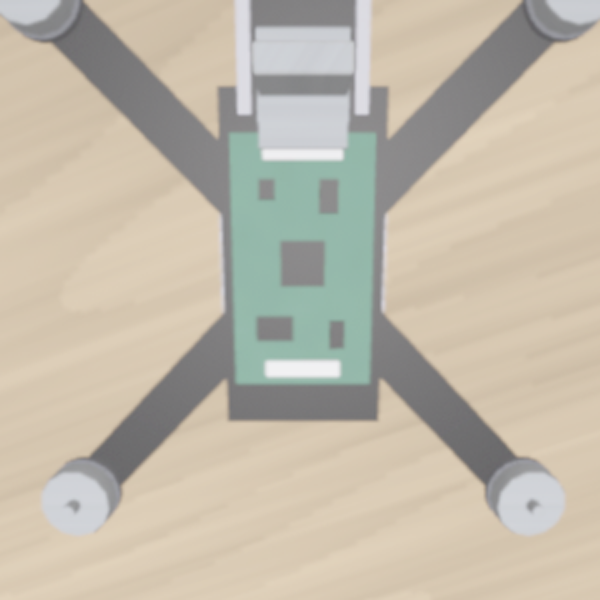

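The lip covers the board's −x end at crop (258–350,95–150) and has stayed there, and the board is still in place. Handing in.

```bash
python3 -c "
from plant import manip
print(manip.job_done()); print(manip.state()['time'])"
```

```text
the job is handed in; nothing more can be done
None
the job is handed in; nothing more can be done
```

The job is done and was handed in at about 43 s of the 72 s allowed.

- **Squaring:** I slid the board onto the end stop and then the side fence at about 5–6 N each. A second light nudge on the end stop found the same contact point, and the wrist picture showed the board flush in the corner.
- **Placing:** I gripped it through the finger gap and laid it on the pad. The first placement was about 1.7 mm off in y and 1.3 mm in x, so I re-gripped and corrected it. It then measured about 0.5 mm or less from centre in both directions, with skew within about 0.3°. The highest force reading during pressing was about 9 N upward (about 10 N in all), at the second placement.
- **Retainer:** I pushed it about 34 mm at 6–8.5 N and then backed off. The last picture shows its lip staying over the board's end with the arm clear. The board's y was unchanged. Its far end read about 0.8 mm different from a new viewpoint, which is within measuring error.

**Checks that disagreed:**
- **Motor height:** the motor discs fitted a height of about 60 mm, not the stated 72 mm, so I used the deck, pad and rails instead.
- **Wrist camera:** it showed a bias of about 1 mm, which I avoided by comparing positions within one view.
- **Final x check:** in the last view the lip hid the board's near end, so x could only be compared by the far end.

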